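# Level the sample tube stand

## Robot

A 6-joint arm with a two-finger parallel gripper is mounted at the origin on the work surface. World frame = base frame: x ahead of the robot, y to its left, z up, the work surface at z = 0. Lengths are in m, angles in rad, forces in N, time in s.
With the tool pointing down it reaches from about 0.3 to 0.775 m from the base axis. Payload 14.6 kg.
Tool frame: the origin (TCP) lies midway between the tips of the shut fingers; the grasp point (between the pads) lies 19 mm behind it; z points along the fingers, y is the direction in which the jaws open and shut (so a half turn about z gives the same grasp; the last joint's range is limited). The gripper opens to 85 mm and grips with 20 to 120 N. Pads are 22 mm wide; open, the fingers measure 114 mm over their backs; the gripper's body (76 mm by 85 mm) begins 54 mm behind the grasp point. The pads swing forward as they close: fully open they stand 13 mm farther back than shut.
Start: joints at [-1.218, 0.3, 1.521, -0, 1.321, -0.067], TCP at [0.224, -0.502, 0.231] pointing down, gripper open.
Joint ranges: [-3.03, 3.03], [-0.79, 2.21], [0.23, 2.52], [-1.04, 4.18], [0, 3.07], [-2.55, 2.55]. Speed limits (rad/s): [2.22, 2.22, 2.57, 3.14, 3.14, 3.14].

## Interface

Orientations are given as a unit quaternion [x, y, z, w].
In Python, from cell import get_obs, camera, job_done gives the robot as it stands.
- The arm moves only by the tool step_arm, never from a script. Its argument "commands" is a list of rows, each a list of 5 numbers: the shift along the tool's x, y, z in cm, then the turn about the tool's z in units of 8 degrees (1.0 is 8 degrees), then the opening, from 0 (shut) to 1 (fully open). In form: [[tx, ty, tz, yaw, hand], ...]. A call has 1 to 20 rows; each row is the pose to reach, as a shift and turn from the pose commanded when the call began, along the tool's axes at that moment; what a row does not reach only later rows make up. A row lasts 1/8 s, in which the tool goes at most 62.5 mm and 10.7 degrees, less where a joint would pass 70% of its speed; a pose out of reach is approached as far as the arm can. A call with a gripper value outside its range is refused whole. The fingers move at their own pace and stop on an object; "force" is the grip in N (left out, the last holds). Time passes only in rows, so rows that repeat a pose let the fingers close. It gives the time, the measured TCP pose, the force and the opening at its end, in the units of the state.
- get_obs(): the state, without advancing time (a new reading comes with each control period).
- camera(name): name is "side" or "top"; returns a dict with "img" (480x640x3 uint8, red, green, blue), "z_map" (480x640 float32, m along the optical axis (not along the pixel's ray), 0 where there is no reading), "mtx" (3x3 intrinsics, pixels), "k1" (the pictures are not rectified: a ray, as slopes to the right and down, at radius r is drawn at 1 + k1 r^2 times it, then the intrinsics apply), "eye" and "orientation" of the camera in the world. Camera axes: x right, y up, looking along -z (the intrinsics and any distortion apply to the point x, -y, -z); pixel columns grow to the right and rows downward; lengths in m; the calibration is good to about 2 mm. A picture is of the moment at which its call begins.
- job_done(): hands the job in, once; it reports no verdict.
The state is a dict: "time": time; "joints": joint angles; "joint_velocities": joint speeds; "tau": joint torques, N m; "ee_pos": TCP position; "tool_rot": TCP orientation; "wrist_force": force on the tool from outside, world axes, zero at the start; "torque": the same for the moment, N m; "grip_width": opening from 0.0 (shut) to 1.0 (fully open).
Only numpy, scipy, OpenCV 4.12 (cv2) and the standard library are available. Lean on these libraries where they do the work, as an engineer would, in place of code of your own. Each camera call takes 0.05 s, during which the arm holds its last target. There are 200 camera calls.

## Task

The tube stand is out of level: turn its red and orange hand knobs until the bubbles of both its spirit levels rest between their two lines, and leave the platform level and still. Tilt it with the knobs only, never touching the platform, rack or tubes, and leave the small dark bottle, beaker, caps and spoon around it where they are.

Things in the scene. Friction and masses are not known exactly. Their poses are not given: they have to be found in the camera images.
- stand: Levelling stand, fixed to the bench: grey base 330 x 310 x 20 mm (stand x -170 to 160 mm), carrying a blue lower tier hinged at the rear, which carries the platform hinged on its right. Origin on the bench under the base; z up, x from the two sloping knob consoles (robot's side) towards the rear, y to the left.
- red_grip (a point): Red bar knob on the right console (stand x -139, y -90, z 99 mm), on its axis, 10 mm below the bar's outer face. Bar 64 mm along point x, 16 thick (y), 30 tall along z (the knob's axis, outwards, 35 deg from vertical, leaning to stand -x); 8 mm free between bar and the disc under it. Clockwise (looking onto it) raises the lower tier's front: 0.03 rad of tilt about stand y per rad.
- orange_grip (a point): Orange bar knob, same build, on the left console, which rides on the lower tier (stand x -139, y +90, z 139 mm when level). Clockwise raises the platform's left edge: 0.03 rad about the platform's x per rad. Both knobs turn up to 3.1 rad either way from level, resist with about 0.25 N m, stay where left; where a bar points says nothing about level.
- platform: Aluminium platform 180 x 280 x 12 mm with a fixed white rack of capped tubes, stand x -30 to 150 mm, up to 240 mm high. Origin on its hinge (stand 55, -135, 118 mm). Axes parallel to the stand's when level; z its normal. It starts up to 0.085 rad off about x and about y. Red knob cures tilt about y (fore-aft), orange about x (sideways).
- fore_centre (a point): Middle of the fore-aft spirit level, along stand x, on the lower tier's left side: black body 104 x 28 x 12 mm, yellow-green glass with two black lines whose inner edges are 25 mm apart. Axes as the lower tier's.
- fore_bub (a point): Centre of the pale bubble (20 x 10 mm) in the fore-aft level. It lies towards the high end, 0.25 mm off the middle per 0.001 rad of fore-aft tilt; between the lines (within 2.5 mm) is level to 0.01 rad.
- side_centre (a point): Middle of the sideways spirit level, along the platform's y, on the platform behind the tubes; same build as the other. Axes as the platform's.
- side_bub (a point): Centre of the pale bubble (20 x 10 mm) in the sideways level; towards the high end, 0.25 mm off the middle per 0.001 rad of the platform's sideways tilt.
- indicator: Dark purple closed bottle, 44 mm diameter, 100 mm tall, standing on the bench left of the console. Origin under its base.
- beaker: Glass beaker, 72 mm across, 90 mm tall, standing on the bench right of the console. Origin under its base.
- cap_1: Purple screw cap, 40 mm across, 17 mm tall, lying on the bench in front of the console. Origin under it.
- cap_2: Another such purple cap in front of the console.
- cap_3: Another such purple cap in front of the console.
- scoop: Steel sampling spoon 170 mm long, lying on the bench at the right. Origin at its middle.

How it is judged:
At the end, for the whole second after the job is handed in: Both bubbles lie between their lines (each within 3 mm of the middle of its spirit level) and the platform is within 0.018 rad (1 deg) of level and still (under 0.02 rad/s) (distance between fore_bub and fore_centre below 0.003 m and distance between side_bub and side_centre below 0.003 m and angle between platform's own z axis and vertical below 0.018 rad and angular speed of platform below 0.02 rad/s); the robot touches nothing.
It fails at once if the platform, its rack or tubes touched (over 1 N) (contact force between platform and the fingers above 1 N or contact force between platform and the arm above 1 N).
It fails at once if a bystander moved more than 20 mm or tipped over (distance of any of indicator, beaker, cap_1, cap_2, cap_3, scoop from where it was at the start of the episode above 0.02 m or angle between any of indicator, beaker's own z axis and vertical above 0.5 rad).
It also fails if it takes over 67 s, if anything falls off the work surface, if the arm or the gripper's body presses on something with over 40 N, if the wrist force passes 120 N, or if a joint passes its speed limit or range.

## Working session

There is one attempt and no reset: what is moved stays moved. The work goes in short steps, Python scripts to look and compute and a tool call to move; the robot and the scene stay as the last step left them, time stands still between calls to the robot, and variables do not carry over. Pictures are saved under pics/ and viewed, about 8 in all and at most 12, crops included, and the job is handed in when it is done.

Besides the shell and the picture viewer there is one more tool, called after "Call:" as name(argument=value, ...), one argument or row to a line, values as JSON. step_arm: Moves the arm, as the interface text tells. Its arguments: {"type":"object","properties":{"commands":{"type":"array","items":{"type":"array","items":{"type":"number"}}},"force":{"type":"number"}},"required":["commands"]}

```bash
ls; mkdir -p pics
cat > h.py <<'E'
import numpy as np,cv2
from cell import get_obs,camera,job_done
from scipy.spatial.transform import Rotation as R
def cam(n):
    c=camera(n); np.savez(f'{n}.npz',**c); return c
def pts(c):
    """world point of every pixel"""
    K=c['mtx'];h,w=c['z_map'].shape
    u,v=np.meshgrid(np.arange(w),np.arange(h))
    return unproj(c,u,v,c['z_map'])
def rays(c,u,v):
    K=c['mtx'];xd=(np.asarray(u,float)-K[0,2])/K[0,0];yd=(np.asarray(v,float)-K[1,2])/K[1,1]
    x,y=xd,yd
    for _ in range(15):
        s=1+float(c['k1'])*(x*x+y*y);x,y=xd/s,yd/s
    d=np.stack([x,-y,-np.ones_like(x)],-1)
    return d@R.from_quat(c['orientation']).as_matrix().T
def unproj(c,u,v,z): return c['eye']+rays(c,u,v)*np.asarray(z)[...,None]
def onplane(c,u,v,z):
    d=rays(c,u,v);return c['eye']+d*((z-c['eye'][2])/d[...,2])[...,None]
def proj(c,p):
    q=(np.asarray(p)-c['eye'])@R.from_quat(c['orientation']).as_matrix()
    x,y=q[...,0]/-q[...,2],-q[...,1]/-q[...,2]
    s=1+float(c['k1'])*(x*x+y*y);K=c['mtx']
    return np.stack([K[0,0]*x*s+K[0,2],K[1,1]*y*s+K[1,2]],-1)
E
python3 - <<'E'
from h import *
for n in('side','top'):
    c=cam(n);cv2.imwrite(f'pics/{n}0.png',c['img'][...,::-1]);print(n,c['mtx'],c['k1'],c['eye'],R.from_quat(c['orientation']).as_matrix())
print(get_obs())
E
```

```text
pics
side [[578.1409299    0.         317.02123599]
 [  0.         578.1409299  240.74491517]
 [  0.           0.           1.        ]] -0.13047037128416056 [ 0.69468216 -0.82002723  1.16352036] [[ 0.98186277 -0.16316694  0.09655076]
 [ 0.18905647  0.80433208 -0.5633006 ]
 [ 0.01425316  0.57133743  0.82059149]]
top [[584.72671868   0.         326.71519287]
 [  0.         584.72671868 241.00689931]
 [  0.           0.           1.        ]] 0.020506716560619153 [ 0.44779889 -0.0902045   1.3197479 ] [[-0.00801583  0.99509709 -0.0985775 ]
 [-0.99995503 -0.00747697  0.00583453]
 [ 0.00506886  0.09861983  0.99511227]]
{'time': 0.1, 'joints': array([-1.21760475e+00,  3.00418294e-01,  1.52152538e+00,  1.09350005e-06,
        1.32071920e+00, -6.65915957e-02]), 'joint_velocities': array([-0.00127888, -0.00015654, -0.00175798,  0.00214843, -0.00139584,
       -0.00053202]), 'tau': array([ 4.26060607e-03, -5.44368088e+01, -3.62368155e+01,  3.03240927e-05,
        3.02011998e-03, -2.68955648e-05]), 'ee_pos': array([ 0.22408609, -0.50204318,  0.23077385]), 'tool_rot': array([ 9.78053397e-01,  2.08353706e-01, -7.58948818e-05, -5.29701064e-04]), 'wrist_force': array([ 0.67839288, -0.11681708,  0.82922859]), 'torque': array([-0.02381648, -0.01379794,  0.0127713 ]), 'grip_width': 1.0042515842860504}
```

View pics/side0.png

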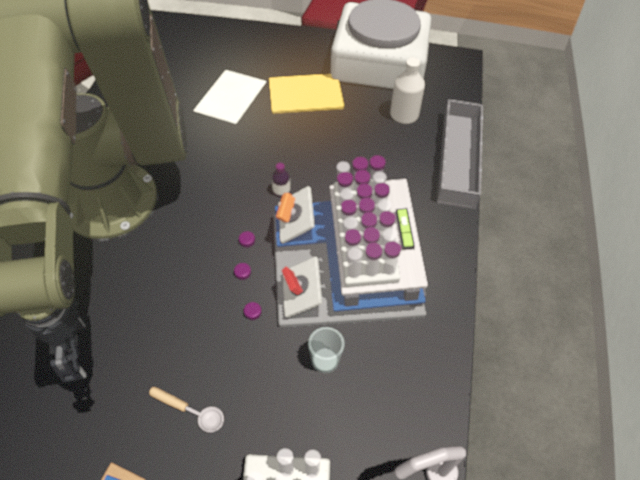

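View pics/top0.png

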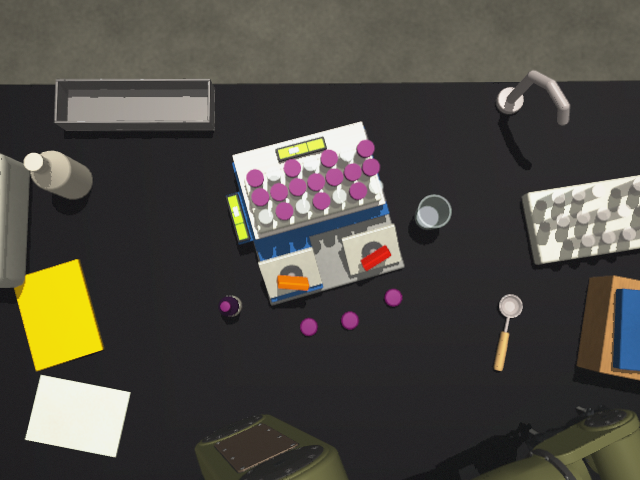

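The top view shows both levels: side at about (302,149), fore at about (238,217). The red knob is at (376,258) and orange at (293,283). The stand is yawed by roughly 15°, and the tool always points straight down.

```bash
cat >> h.py <<'E'
HUE=dict(red=((0,6),(174,180)),orange=((7,18),),yel=((25,45),))
def mask(c,name,roi,s=130,v=90):
    hsv=cv2.cvtColor(c['img'],cv2.COLOR_RGB2HSV);m=np.zeros(hsv.shape[:2],bool)
    for a,b in HUE[name]: m|=(hsv[...,0]>=a)&(hsv[...,0]<=b)
    m&=(hsv[...,1]>=s)&(hsv[...,2]>=v)
    r=np.zeros_like(m);r[roi[1]:roi[3],roi[0]:roi[2]]=1
    n,l,st,_=cv2.connectedComponentsWithStats((m&r).astype(np.uint8))
    return l==1+np.argmax(st[1:,4])
ROI=dict(side=(250,170,350,310),top=(240,220,420,310))
def knob(c,n,name):
    m=mask(c,name,ROI[n]);P=pts(c)[m&(c['z_map']>0)]
    v,u=np.nonzero(m);return P,(u.mean(),v.mean()),len(P)
E
python3 - <<'E'
from h import *
np.set_printoptions(precision=4,suppress=True)
C={n:cam(n) for n in('side','top')}
for name in('red','orange'):
  for n,c in C.items():
    P,uv,k=knob(c,n,name)
    w,V=np.linalg.eigh(np.cov(P.T));print(name,n,uv,k,'med',np.median(P,0),'sd',np.sqrt(w),'long',V[:,2],'nrm',V[:,0])
t,s=C['top']['img'],C['side']['img']
def up(i,a,b,w,h,f): return cv2.resize(i[b:b+h,a:a+w],None,fx=f,fy=f,interpolation=cv2.INTER_CUBIC)
top=np.hstack([up(t,270,130,66,38,6),up(t,220,188,66,60,6)[:228]])
m2=up(t,250,220,160,85,5); sd=up(s,270,180,130,140,3)
cv2.imwrite('pics/c1.png',top[...,::-1]);
H=np.zeros((600,800,3),np.uint8);H[:228,:792]=top;m2=cv2.resize(m2,(480,255));H[228:483,:480]=m2;sd=cv2.resize(sd,(312,336));H[228:564,484:796]=sd
cv2.imwrite('pics/c1.png',H[...,::-1])
E
```

```text
red side (np.float64(291.6967213114754), np.float64(281.08196721311475)) 243 med [ 0.5376 -0.209   0.1078] sd [0.0051 0.007  0.0185] long [-0.5908  0.8066 -0.0176] nrm [0.6368 0.4796 0.6037]
red top (np.float64(375.35917312661496), np.float64(257.57622739018086)) 385 med [ 0.5331 -0.1982  0.1054] sd [0.005  0.0107 0.0181] long [-0.5242  0.8424 -0.1247] nrm [0.6174 0.4769 0.6256]
orange side (np.float64(285.19314641744546), np.float64(207.16822429906543)) 320 med [ 0.4848 -0.0326  0.1278] sd [0.008  0.0154 0.0235] long [-0.1305  0.9076 -0.3991] nrm [ 0.9774  0.0504 -0.2051]
orange top (np.float64(292.4964871194379), np.float64(282.26932084309135)) 425 med [ 0.4824 -0.0273  0.1291] sd [0.0042 0.0118 0.0186] long [0.0474 0.9503 0.3076] nrm [ 0.7534 -0.2362  0.6136]
```

View pics/c1.png

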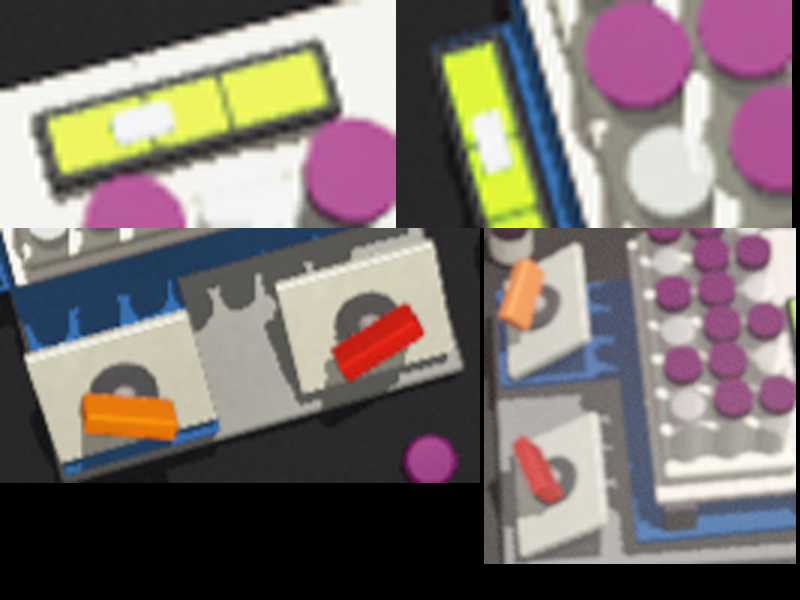

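Enlarged, the sideways bubble is well to the left, so the left edge is high and orange needs to turn CCW. The fore-aft bubble is towards the rear, so the front is low and red needs to turn CW. The base's front corners are at about (404,266) and (272,304) in the top view.

```bash
cat >> h.py <<'E'
LV=dict(side_l=(262,125,345,175),fore_l=(222,185,258,250))
def level(c,which):
    """bubble offset from middle (mm, along long axis), in top view; + = up/left image end"""
    roi=LV[which];m=mask(c,'yel',roi,s=110,v=80)
    k,_=cv2.findContours(m.astype(np.uint8),cv2.RETR_EXTERNAL,cv2.CHAIN_APPROX_NONE)
    # include glass cut off by lines/bubble: take hull of all yellow in roi
    hsv=cv2.cvtColor(c['img'],cv2.COLOR_RGB2HSV)
    y=(hsv[...,0]>24)&(hsv[...,0]<46)&(hsv[...,1]>110)&(hsv[...,2]>80)
    r=np.zeros_like(y);r[roi[1]:roi[3],roi[0]:roi[2]]=1;y&=r
    vv,uu=np.nonzero(y);hull=cv2.convexHull(np.stack([uu,vv],-1).astype(np.int32))
    rc=cv2.minAreaRect(hull);H=np.zeros(y.shape,np.uint8);cv2.fillConvexPoly(H,hull,1)
    w=np.clip(110-hsv[...,1].astype(float),0,110)*H*(hsv[...,2]>150)
    H0=cv2.erode(H,np.ones((3,3)));w=w*H0
    V,U=np.nonzero(w>20);W=w[V,U];b=np.array([(U*W).sum(),(V*W).sum()])/W.sum()
    z=np.median(c['z_map'][y][c['z_map'][y]>0]);
    P=np.median(pts(c)[y],0)[2]
    box=cv2.boxPoints(rc);ctr=np.array(rc[0])
    f=lambda p:onplane(c,p[0],p[1],P)
    cw,bw=f(ctr),f(b)
    e=sorted([(np.linalg.norm(box[i]-box[i-1]),i) for i in range(4)])[-1][1]
    a=f(box[e])-f(box[e-1]);L=np.linalg.norm(a);a/=L
    if a[0 if which=='fore_l' else 1]<0:a=-a
    return dict(off=1e3*(bw-cw)@a,cross=1e3*np.linalg.norm(np.cross(a,bw-cw)),ctr=cw,bub=bw,L=L,dir=np.degrees(np.arctan2(a[1],a[0])),n=len(W))
E
python3 - <<'E'
from h import *
np.set_printoptions(precision=4,suppress=True)
c=cam('top')
for w in LV: print(w,level(c,w))
A=onplane(c,404,265.7,.02);B=onplane(c,271.7,304,.02)
d=B-A;psi=np.arctan2(-d[0],d[1]);print('front',A,B,np.linalg.norm(d),np.degrees(psi))
cs,sn=np.cos(psi),np.sin(psi);Rz=np.array([[cs,-sn,0],[sn,cs,0],[0,0,1]])
O=(A+B)/2-[0,0,.02]-Rz@[-.17,0,0];print('O',O)
n=Rz@[-np.sin(.611),0,np.cos(.611)]
for nm,g in(('red',[-.139,-.09,.099]),('or',[-.139,.09,.139])):
  G=O+Rz@g;print(nm,G,'face',G+.01*n,proj(c,G+.01*n),proj(np.load('side.npz'),G+.01*n))
E
```

```text
side_l {'off': np.float64(15.71179746553132), 'cross': np.float64(0.4259201533342869), 'ctr': array([ 0.756 , -0.0454,  0.1439]), 'bub': array([ 0.7524, -0.0301,  0.1439]), 'L': np.float64(0.0944660205148903), 'dir': np.float64(104.65677948790268), 'n': 57}
fore_l {'off': np.float64(13.560047772160654), 'cross': np.float64(0.3147710524438753), 'ctr': array([0.6235, 0.0935, 0.0785]), 'bub': array([0.6365, 0.0974, 0.0785]), 'L': np.float64(0.09722930544701419), 'dir': np.float64(15.657464213365873), 'n': 49}
front [ 0.5201 -0.2693  0.02  ] [0.4377 0.0248 0.02  ] 0.3054344562536215 15.643705028626638
O [ 0.6426 -0.0764  0.    ]
red [ 0.533  -0.2006  0.099 ] face [ 0.5275 -0.2021  0.1072] [377.3187 260.0025] [287.7304 277.9304]
or [ 0.4845 -0.0273  0.139 ] face [ 0.4789 -0.0288  0.1472] [292.9164 283.5711] [282.9438 200.3609]
```

Call:
step_arm(
  commands=[
    [10,-3.7,0,-2.5,0.6],
    [20,-7.5,0,-5,0.6],
    [30,-11,0,-8,0.6],
    [40.5,-15,0,-11.4,0.6],
    [40.5,-15,0,-11.4,0.6],
    [40.5,-15,0,-11.4,0.6],
    [40.5,-15,0,-11.4,0.6],
    [40.5,-15,0,-11.4,0.6],
    [40.5,-15,0,-11.4,0.6],
    [40.5,-15,0,-11.4,0.6],
    [40.5,-15,0,-11.4,0.6],
    [40.5,-15,0,-11.4,0.6],
  ],
  force=50,
)

```text
time: 1.75
ee_pos: [0.5328, -0.2003, 0.2313]
tool_rot: [0.536, 0.844, 0.0, 0.0]
wrist_force: [0.4, -0.3, 0.5]
grip_width: 0.598
```

Call:
step_arm(
  commands=[
    [0,0,5,0,0.5],
    [0,0,10,0,0.5],
    [0,0,10,0,0.5],
    [0,0,10,0,0.5],
  ],
)

```text
time: 2.25
ee_pos: [0.5337, -0.2006, 0.1334]
tool_rot: [0.536, 0.844, 0.0, 0.001]
wrist_force: [0.6, -0.3, 0.3]
grip_width: 0.497
```

Run:
```python
from h import *
s=cam('side')['img'][190:320,230:380];t=cam('top')['img'][210:310,330:450]
H=np.zeros((520,780,3),np.uint8);H[:,:420]=cv2.resize(s[:,15:120],(420,520),interpolation=2);H[:300,420:]=cv2.resize(t,(360,300),interpolation=2)
cv2.imwrite('pics/d1.png',H[...,::-1])
```

```text
(no output)
```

View pics/d1.png

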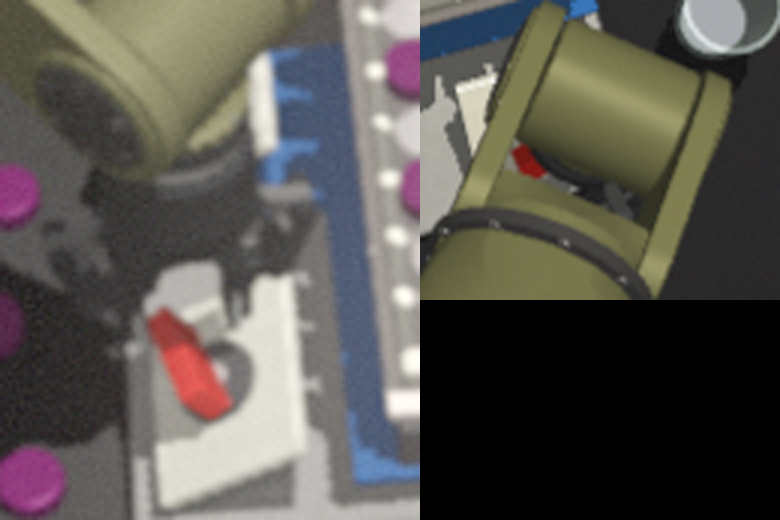

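The side view shows the fingers above and to either side of the red bar, clear of the platform. I'll descend and close.

Call:
step_arm(
  commands=[
    [0,0,2.2,0,0.5],
    [0,0,4.2,0,0.5],
    [0,0,4.2,0,0.5],
  ],
)

```text
time: 2.72
ee_pos: [0.5329, -0.2002, 0.0897]
tool_rot: [0.535, 0.845, -0.0, -0.0]
wrist_force: [-0.4, 0.2, 0.2]
grip_width: 0.499
```

Call:
step_arm(
  commands=[
    [0,0,0,0,0.35],
    [0,0,0,0,0.25],
    [0,0,0,0,0.1],
    [0,0,0,0,0.1],
    [0,0,0,0,0.1],
  ],
  force=40,
)

```text
time: 3.35
ee_pos: [0.5334, -0.2004, 0.0914]
tool_rot: [0.535, 0.845, 0.0, 0.001]
wrist_force: [-5.5, 1.0, 9.3]
grip_width: 0.295
```

Call:
step_arm(
  commands=[
    [0,0,0,0.6,0.1],
    [0,0,0,1.2,0.1],
    [0,0,0,1.8,0.1],
    [0,0,0,2.5,0.1],
  ],
)

```text
time: 3.85
ee_pos: [0.5327, -0.2011, 0.0916]
tool_rot: [0.675, 0.738, -0.001, 0.001]
wrist_force: [-15.6, -5.5, 17.2]
grip_width: 0.288
```

Call:
step_arm(
  commands=[
    [0,0,0,0.6,0.1],
    [0,0,0,1.2,0.1],
    [0,0,0,1.8,0.1],
    [0,0,0,2.5,0.1],
    [0,0,0,3.2,0.1],
    [0,0,0,4,0.1],
  ],
)

```text
time: 4.6
ee_pos: [0.5307, -0.2014, 0.0915]
tool_rot: [0.852, 0.523, -0.002, -0.001]
wrist_force: [-32.6, -2.7, 23.7]
grip_width: 0.259
```

Call:
step_arm(
  commands=[
    [-0.2,-0.35,-0.1,0.6,0.1],
    [-0.2,-0.35,-0.2,1.2,0.1],
    [-0.2,-0.35,-0.2,1.8,0.1],
    [-0.2,-0.35,-0.2,2.5,0.1],
  ],
)

```text
time: 5.1
ee_pos: [0.5283, -0.2013, 0.0932]
tool_rot: [0.93, 0.367, -0.001, 0.001]
wrist_force: [-14.9, -1.9, 10.9]
grip_width: 0.214
```

Run:
```python
from h import *
c=cam('top')
for w in LV: r=level(c,w);print(w,r['off'],r['cross'],r['L'],r['n'])
```

```text
side_l 15.937135645337397 0.5251453118998565 0.09443503863079435 63
fore_l 3.434859367890342 0.15647750319987308 0.09687136962148124 51
```

Call:
step_arm(
  commands=[
    [0,0,0,0.8,0.1],
    [0,0,0,1.6,0.1],
    [0,0,0,2.4,0.1],
    [0,0,0,3.4,0.1],
    [0,0,0,3.4,0.1],
  ],
)

```text
time: 5.78
ee_pos: [0.5281, -0.2001, 0.0926]
tool_rot: [0.99, 0.139, -0.001, -0.0]
wrist_force: [-12.7, 3.5, 8.5]
grip_width: 0.171
```

Run:
```python
from h import *
c=cam('top')
for w in LV: r=level(c,w);print(w,r['off'],r['cross'],r['L'],r['n'])
```

```text
side_l 15.812414181810366 0.35268520237255896 0.09485884245848396 60
fore_l -0.4487648432444895 0.03695354584993544 0.09672361570431488 52
```

Call:
step_arm(
  commands=[
    [0,0,0,0,0.3],
    [0,0,0,0,0.45],
    [0,0,0,0,0.5],
    [0,0,-5,0,0.5],
    [0,0,-10,0,0.5],
    [0,0,-14,0,0.5],
    [0.1,-4,-14,-2,0.5],
    [0.2,-9,-14,-4,0.5],
    [0.3,-14,-14,-6,0.5],
    [0.3,-17.8,-14,-8,0.5],
    [0.3,-17.8,-14,-8,0.5],
    [0.3,-17.8,-14,-8,0.5],
    [0.3,-17.8,-14,-8,0.5],
    [0.3,-17.8,-14,-8,0.5],
  ],
)

```text
time: 7.58
ee_pos: [0.4825, -0.0286, 0.2313]
tool_rot: [0.767, 0.642, 0.0, 0.0]
wrist_force: [0.0, 0.0, -0.4]
grip_width: 0.5
```

Run:
```python
from h import *
c=cam('top')
for w in LV: r=level(c,w);print(w,r['off'],r['cross'],r['L'],r['n'])
s=cam('side')['img'][150:320,240:350]
cv2.imwrite('pics/e1.png',cv2.resize(s,(385,595),interpolation=2)[...,::-1])
```

```text
side_l 15.813927713129084 0.381024950539351 0.09484956053716964 61
fore_l -0.45263630039581315 0.05645969140381486 0.09677510580512272 52
```

View pics/e1.png

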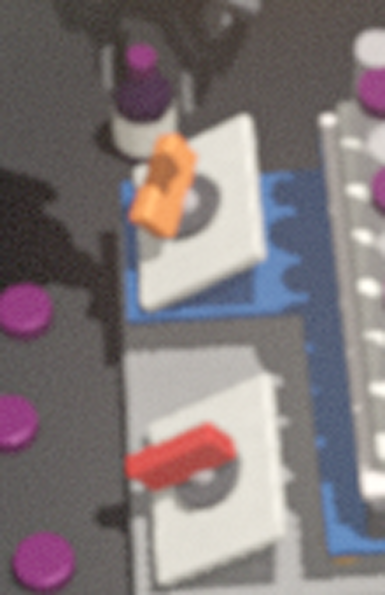

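Red is now along the slope and the fore-aft bubble is centred. The gripper is over the orange bar, so I'll descend and grip.

Call:
step_arm(
  commands=[
    [0,0,5,0,0.5],
    [0,0,9,0,0.5],
    [0,0,10.2,0,0.5],
    [0,0,10.2,0,0.5],
  ],
)

```text
time: 8.18
ee_pos: [0.4827, -0.0286, 0.1296]
tool_rot: [0.766, 0.643, -0.0, -0.0]
wrist_force: [0.3, 0.2, 0.6]
grip_width: 0.501
```

Call:
step_arm(
  commands=[
    [0,0,0,0,0.35],
    [0,0,0,0,0.25],
    [0,0,0,0,0.1],
    [0,0,0,0,0.1],
    [0,0,0,0,0.1],
  ],
  force=40,
)

```text
time: 8.8
ee_pos: [0.4836, -0.0287, 0.1313]
tool_rot: [0.766, 0.643, 0.001, 0.002]
wrist_force: [-1.7, 0.4, 8.5]
grip_width: 0.278
```

Gripped. Now turning CCW (negative yaw), about 120° in all.

Call:
step_arm(
  commands=[
    [0,0,0,-0.7,0.1],
    [0,0,0,-1.4,0.1],
    [0,0,0,-2.1,0.1],
    [0,0,0,-2.8,0.1],
    [0,0,0,-3.5,0.1],
  ],
)

```text
time: 9.43
ee_pos: [0.4847, -0.0289, 0.1325]
tool_rot: [0.586, 0.81, 0.002, 0.003]
wrist_force: [-2.0, 0.8, 18.2]
grip_width: 0.275
```

Call:
step_arm(
  commands=[
    [0,0,0,-0.7,0.1],
    [0,0,0,-1.4,0.1],
    [0,0,0,-2.1,0.1],
    [0,0,0,-2.8,0.1],
    [0,0,0,-3.5,0.1],
  ],
)

```text
time: 10.05
ee_pos: [0.4838, -0.0281, 0.1321]
tool_rot: [0.373, 0.928, 0.001, 0.002]
wrist_force: [-7.2, 5.7, 19.0]
grip_width: 0.257
```

Call:
step_arm(
  commands=[
    [0,0,0,-0.8,0.1],
    [0,0,0,-1.6,0.1],
    [0,0,0,-2.4,0.1],
    [0,0,0,-3.2,0.1],
    [0,0,0,-4,0.1],
  ],
)

```text
time: 10.68
ee_pos: [0.4829, -0.0277, 0.1315]
tool_rot: [0.102, 0.995, 0.001, 0.001]
wrist_force: [-10.8, 10.3, 19.9]
grip_width: 0.21
```

Run:
```python
from h import *
c=cam('top')
for w in LV: r=level(c,w);print(w,r['off'],r['cross'],r['L'],r['n'])
```

```text
side_l 4.624884911552413 0.4459092030451952 0.09484174702556053 59
fore_l 4.434403736917879 0.1306279573209338 0.0969058977023529 52
```

Call:
step_arm(
  commands=[
    [0,0,-0.3,-0.8,0.1],
    [0,0,-0.4,-1.6,0.1],
    [0,0,-0.4,-2.4,0.1],
    [0,0,-0.4,-3.4,0.1],
    [0,0,-0.4,-4.4,0.1],
    [0,0,-0.4,-4.4,0.1],
  ],
)

```text
time: 11.48
ee_pos: [0.4817, -0.027, 0.1333]
tool_rot: [-0.202, 0.979, 0.002, -0.001]
wrist_force: [-5.7, 14.9, -4.8]
grip_width: 0.178
```

Run:
```python
from h import *
c=cam('top')
for w in LV: r=level(c,w);print(w,r['off'],r['cross'],r['L'],r['n'])
```

```text
side_l 0.5431116683687074 0.46227442028269505 0.09503824997075087 58
fore_l 4.503820803139773 0.33770412025787644 0.0969008501810165 52
```

Call:
step_arm(
  commands=[
    [0,0,0,0,0.3],
    [0,0,0,0,0.45],
    [0,0,0,0,0.5],
    [0,0,-5,0,0.5],
    [0,0,-10,0,0.5],
    [0,0,-10,0,0.5],
    [0,0,-10,0,0.5],
  ],
)

```text
time: 12.4
ee_pos: [0.4823, -0.0286, 0.2328]
tool_rot: [-0.201, 0.98, 0.0, -0.0]
wrist_force: [-0.3, 0.4, -0.0]
grip_width: 0.499
```

Run:
```python
from h import *
c=cam('top')
for w in LV: r=level(c,w);print(w,r['off'],r['cross'],r['L'],r['n'])
s=cam('side')['img'][150:320,240:350]
cv2.imwrite('pics/f1.png',cv2.resize(s,(385,595),interpolation=2)[...,::-1])
```

```text
side_l 0.3665717117700092 0.4605043066987566 0.09540161418025916 58
fore_l 4.501978781808561 0.33856917872274117 0.09690974559834072 52
```

View pics/f1.png

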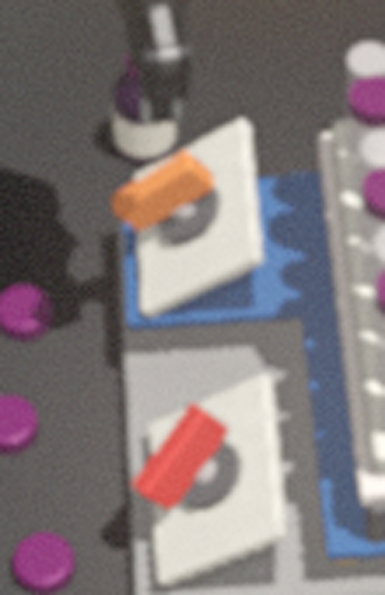

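Turning orange with downward load back-drove the red knob about 35° CCW. I'll go back and trim red.

Call:
step_arm(
  commands=[
    [0.6,-4,0,1.3,0.5],
    [1.2,-9,0,2.6,0.5],
    [1.8,-13,0,3.9,0.5],
    [2.4,-17.7,0,5.2,0.5],
    [2.4,-17.7,0,6.5,0.5],
    [2.4,-17.7,0,7.8,0.5],
    [2.4,-17.7,0,9.1,0.5],
    [2.4,-17.7,0,10.4,0.5],
    [2.4,-17.7,0,11.7,0.5],
    [2.4,-17.7,0,13,0.5],
    [2.4,-17.7,0,14.3,0.5],
    [2.4,-17.7,0,15.6,0.5],
    [2.4,-17.7,0,16.9,0.5],
    [2.4,-17.7,0,18.4,0.5],
    [2.4,-17.7,0,18.4,0.5],
    [2.4,-17.7,0,18.4,0.5],
  ],
)

```text
time: 14.5
ee_pos: [0.5302, -0.2006, 0.2327]
tool_rot: [0.882, 0.471, -0.0, -0.0]
wrist_force: [0.3, -0.8, 0.2]
grip_width: 0.496
```

Call:
step_arm(
  commands=[
    [0,0,5,0,0.5],
    [0,0,10,0,0.5],
    [0,0,14,0,0.5],
    [0,0,14,0,0.5],
    [0,0,14,0,0.35],
    [0,0,14,0,0.25],
    [0,0,14,0,0.1],
    [0,0,14,0,0.1],
    [0,0,14,0,0.1],
  ],
  force=40,
)

```text
time: 15.62
ee_pos: [0.5299, -0.2001, 0.0955]
tool_rot: [0.882, 0.47, -0.0, -0.0]
wrist_force: [-12.9, 7.5, 10.8]
grip_width: 0.226
```

Run:
```python
from h import *
c=cam('top')
for w in LV: r=level(c,w);print(w,r['off'],r['cross'],r['L'],r['n'])
```

```text
side_l 0.36775592338388574 0.46109735426735377 0.09539856422594868 58
fore_l 4.504215524266735 0.15183899678997353 0.09693256548273096 52
```

Call:
step_arm(
  commands=[
    [0,0,0,0.9,0.1],
    [0,0,0,1.8,0.1],
    [0,0,0,2.7,0.1],
    [0,0,0,3.7,0.1],
    [0,0,0,4.7,0.1],
    [0,0,0,4.7,0.1],
  ],
)

```text
time: 16.42
ee_pos: [0.5296, -0.2, 0.0957]
tool_rot: [0.987, 0.16, -0.001, -0.0]
wrist_force: [-16.7, 9.5, 15.5]
grip_width: 0.176
```

Run:
```python
from h import *
c=cam('top')
for w in LV: r=level(c,w);print(w,r['off'],r['cross'],r['L'],r['n'])
```

```text
side_l 0.3159044658258384 0.6362119767812723 0.0946423160932017 56
fore_l -0.18746161768221764 0.16097533420576318 0.0967500475841273 51
```

Both bubbles are centred. Releasing, retracting and checking.

Call:
step_arm(
  commands=[
    [0,0,0,0,0.3],
    [0,0,0,0,0.45],
    [0,0,0,0,0.5],
    [0,0,-5,0,0.5],
    [0,0,-10,0,0.5],
    [-4,0,-15,0,0.5],
    [-8,0,-15,0,0.5],
    [-12,0,-15,0,0.5],
    [-15,0,-15,0,0.5],
    [-15,0,-15,0,0.5],
    [-15,0,-15,0,0.5],
  ],
)

```text
time: 17.85
ee_pos: [0.3885, -0.2481, 0.2435]
tool_rot: [0.987, 0.16, 0.0, 0.0]
wrist_force: [0.5, 0.5, 0.4]
grip_width: 0.502
```

Run:
```python
from h import *
c=cam('top')
for w in LV: r=level(c,w);print(w,r['off'],r['cross'],r['L'],r['n'])
# platform tilt from depth near white rear strip, both levels
t=c['img']
up=lambda a,b,w,h,f:cv2.resize(t[b:b+h,a:a+w],None,fx=f,fy=f,interpolation=2)
H=np.zeros((600,800,3),np.uint8);H[:240,:396]=up(270,130,66,40,6);H[:372,400:796]=up(220,188,66,62,6)
H[250:600,:396]=cv2.resize(t[180:350,200:440],(396,350))[:350]
cv2.imwrite('pics/g1.png',H[...,::-1]);print(get_obs()['ee_pos'],get_obs()['wrist_force'])
```

```text
side_l 0.3247759054971929 0.6133291501905929 0.09462737456112637 56
fore_l -0.18640349011702634 0.08322938494077904 0.0967631285672385 51
[ 0.38863276 -0.24798737  0.24337243] [ 0.03735984 -0.05469833  0.08511702]
```

View pics/g1.png

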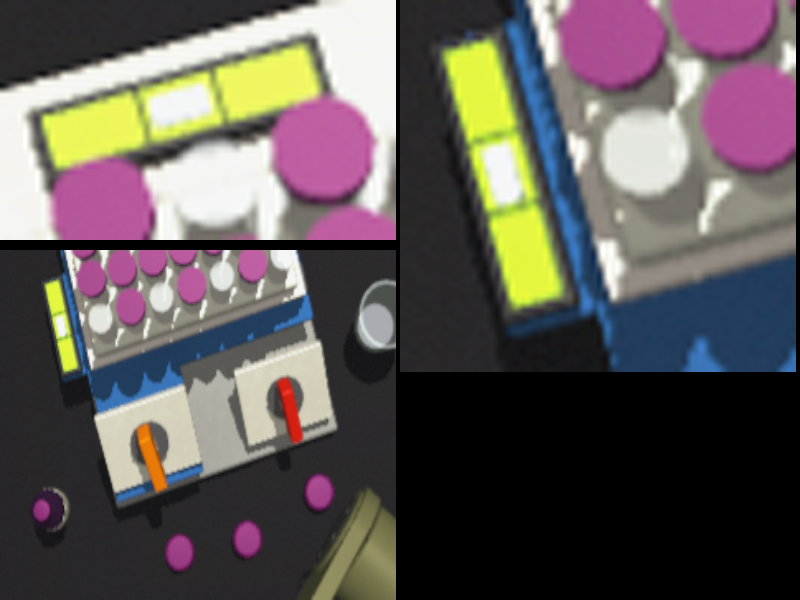

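Both bubbles sit between their lines, the caps, bottle and beaker are in place, and the arm is clear.

```bash
python3 -c "from cell import job_done;print(job_done())"
```

```text
the job is handed in; nothing more can be done
None
```

I turned the red knob clockwise and the orange knob counter-clockwise with the gripper, then handed the job in with both levels reading centred.

- **Problem along the way:** Gripping and turning the orange knob pushed down on its console. That turned the red knob back by about 35° and moved the fore-aft bubble to 4.5 mm off. I went back and turned the red knob again to correct it.
- **Bubbles:** My last check, after letting go and backing away, put the fore-aft bubble about 0.2 mm from the middle and the sideways bubble about 0.3 mm. Those readings were the same before and after release. The last picture shows both between their lines.
- **Surroundings:** The bottle, beaker and caps looked undisturbed in the last picture. The spoon was outside that crop, but the arm never went near it after setting off from the start. The arm ended clear of everything, with the wrist force near zero.
- **Not checked separately:** I did not measure the platform's angle on its own; it is taken from the bubbles. Nor did I measure how far any object moved. The clock read about 18 s of the 67 s allowed.

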